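Square the whetstone against its rail and clamp it

TASK

The whetstone lies loose and crooked on the sharpening board. With the clamp still open (closed on a crooked stone it would grind the corner along the rail), press the stone back at one end and then the other, gently because its edge chips, until it is felt to sit flush along the whole aluminium rail; then swing the red-knobbed lever fully over so that the clamp holds it there. Leave the mug alone.

Things in the scene. Friction and masses are not known exactly. Their poses are not given: they have to be found in the camera images.
- holder: sharpening board, fixed: bamboo base 224 x 330 x 16 mm (x by y). Origin: centre of its underside; y along its length, +x from the clamp side (near the robot) to the rail side. Rubber bed, top 18 mm up. A grey clamp housing fills the middle of the clamp side (x -102 to -56, y -56 to 56 mm, 48 mm tall), so the stone can be pushed only beside it, near its ends.
- rail_seat: the rail's two screws (origin and axes as the board's). The rail, an aluminium angle 250 mm long, 35 mm above the bar top, lies parallel to the board's y. It is slotted: its face towards the stone is screwed fast anywhere from x = 63 to 73 mm of the board, and NO reading shows where: find it by touch or eye. Over 25 N between stone and rail chips the stone.
- stone: whetstone 80 x 240 x 25 mm, 0.8 kg, loose, reddish below, pale above. Origin at the centre of its underside, y along its length, x across; sliding it on the bed takes roughly 4 to 12 N. It starts crooked (up to 0.12 rad) between clamp and rail, touching neither.
- lever (a joint): clamp lever, rad: 0 open (as found), 1.9 fully over (closed), where it stays. Turns anticlockwise seen from above as it closes, about a vertical axis at x = -79 mm, y = 0 of the board. It drives a plunger with a sprung black nose (middle of the housing, 31 mm above the bar top) 50 mm forward onto the front of the stone; takes up to about 12 N at the knob.
- lever_knob (a point): middle of the upright red knob on the lever, 68 mm from the lever's axis; 19 mm thick, 30 mm tall, centre 72 mm and top 86 mm above the bar top. Open, it stands 54 degrees to the board's +y side of the line from the axis straight away from the rail (-x); closed, 54 degrees to the -y side.
- mug: blue-grey mug, 84 x 118 x 94 mm, a bystander left of the board; origin at the centre of its underside

How it is judged:
By the outcome, as a careful person would: the job done as asked, in the order asked, and still so for the second after the job is handed in, with the robot touching nothing.
It also fails if it takes over 72 s, if anything falls off the work surface, if the arm or the gripper's body presses on something with over 40 N, if the wrist force passes 120 N, or if a joint passes its speed limit or range.

ROBOT

A 6-joint arm with a two-finger parallel gripper is mounted at the origin on a cart in front of the work surface, level with it; the furniture and walls round the work are solid. World frame = base frame: x ahead of the robot, y to its left, z up, the work surface at z = 0. Lengths are in mm, angles in rad, forces in N, time in s.
With the tool pointing down it reaches from about 300 to 775 mm from the base axis. Payload 14.6 kg.
Tool frame: the origin (TCP) lies between the finger pads; the fingertips stand 22 mm ahead of it and the grasp point (between the pads) lies 3 mm ahead of it (tips_ahead is the distance from the TCP to the fingertips, in mm); z points along the fingers, y is the line along which they close (so a half turn about z gives the same grasp; the last joint's range is limited). The gripper opens to 85 mm and grips with 20 to 120 N. Pads are 22 mm wide; open, the fingers measure 114 mm over their backs; the gripper's body (76 mm by 85 mm) begins 54 mm behind the grasp point. The pads swing forward as they close: fully open they stand 13 mm farther back than shut.
Start: joints at [1.281, 0.3, 1.521, -0, 1.321, -0.067], TCP at [121.527, 536.396, 227.581] pointing down, gripper open.
Joint ranges: [-3.03, 3.03], [-0.79, 2.21], [0.23, 2.52], [-1.04, 4.18], [0, 3.07], [-2.55, 2.55]. Speed limits (rad/s): [2.22, 2.22, 2.57, 3.14, 3.14, 3.14].

INTERFACE

Orientations are given as a unit quaternion [x, y, z, w].
In Python, from plant import state, capture, close_job, find_in, regions_of, tips_ahead gives the robot as it stands.
- The arm moves only by the shell command python3 -m creep 'ROWS'. ROWS is JSON, a list of rows, each a list of 3 entries, a list of its own where there are three numbers: the shift along the tool's x, y, z each as a share of 500 mm, from -1 to 1, then the turn, a rotation vector about the tool's x, y, z each as a share of 30 degrees, from -1 to 1, then the opening, from -1 (shut) to 1 (fully open), so that 0 is half open. In form: [[[x, y, z], [ax, ay, az], claw], ...]. A call has exactly 8 rows; each row is the pose to reach, as a shift and turn from the pose commanded when the call began, along the tool's axes at that moment; what a row does not reach only later rows make up. A row lasts 1/12 s, in which the tool goes at most 41.7 mm and 7.16 degrees, less where a joint would pass 70% of its speed; a pose out of reach is approached as far as the arm can. A call with a number of a shift or a turn outside -1 to 1 is refused whole. A call with a gripper value outside its range is refused whole. The fingers move at their own pace and stop on an object; the grip force is fixed at half the most. Time passes only in rows, so rows that repeat a pose let the fingers close, or fill a call up. It gives the time, the measured TCP pose, the force, the opening and the grip force at its end, in the units of the state.
- state(): the state, without advancing time (a new reading comes with each control period).
- capture(name): name is "side" or "top" or "wrist"; returns a dict with "pixels" (400x640x3 uint8, blue, green, red), "range_z" (400x640 float32, mm along the optical axis (not along the pixel's ray), 0 where there is no reading), "fx", "fy", "cx", "cy" (pixels), "world_from_camera" (4x4, takes a point from camera to world coordinates). Camera axes: x right, y up, looking along -z (the intrinsics and any distortion apply to the point x, -y, -z); pixel columns grow to the right and rows downward; lengths in mm; the calibration is good to about 2 mm. The wrist camera is an equidistant fisheye: a pixel r from the principal point sees the ray r / f radians off the axis. A picture is of the moment at which its call begins.
- close_job(): hands the job in; it is judged then, once.
Trained networks look in a picture, given as the dict that the camera call returned (one of the last four; its "shot" number tells which), for a name from the list of things; names that differ only in an ending like _2 or _b are one class to them, and where a whole thing is asked for, a point or a joint stands for the part that bears it (a point fixed in the world has none). Each returns a list of dicts, best first, with "conf" (0 to 1); they miss things now and then, are a little off and sometimes report something else, mostly with a low value. They report only what shows in the picture. A call takes as long as a camera call.
- find_in(query, picture): "pixel" ([column, row] in pixels, amid what is visible of it).
- regions_of(query, picture): "mask" (400x640 bool, what is visible of it) and "pixel" ([column, row] in pixels, amid what is visible of it).
The state is a dict: "time": time; "joint_positions": joint angles; "dq": joint speeds; "joint_torque": joint torques, N m; "tool_pos": TCP position; "ee_rot": TCP orientation; "wrist_force": force on the tool from outside, world axes, zero at the start; "torque": the same for the moment, N m; "finger_gap": opening from 0.0 (shut) to 1.0 (fully open); "gripper_force": force on a finger pad.
Only numpy, scipy, OpenCV 4.12 (cv2) and the standard library are available. Lean on these libraries where they do the work, as an engineer would, in place of code of your own. Each camera call takes 0.05 s, during which the arm holds its last target. There are 200 camera calls.

## Working session

There is one attempt and no reset: what is moved stays moved. The work goes in short steps, Python scripts to look and compute and a shell command to move; the robot and the scene stay as the last step left them, time stands still between calls to the robot, and variables do not carry over. Pictures are saved under pics/ and viewed, at most 10 in all, crops included, and the job is handed in when it is done.

```bash
mkdir -p pics; ls
cat > h.py <<'E'
import numpy as np, cv2
from plant import state, capture, close_job, find_in, regions_of, tips_ahead
def world(c,px,z=None):
    """pixels Nx2 -> world using depth (pinhole)"""
    px=np.atleast_2d(px); u,v=px[:,0],px[:,1]
    d=c["range_z"][v.astype(int),u.astype(int)]
    P=np.stack([(u-c["cx"])/c["fx"]*d,-(v-c["cy"])/c["fy"]*d,-d,np.ones(len(u))],1)
    return (P@np.array(c["world_from_camera"]).T)[:,:3],d
def cloud(c,m):
    v,u=np.nonzero(m&(c["range_z"]>0)); return world(c,np.stack([u,v],1))[0]
E
python3 - <<'E'
from h import *
np.set_printoptions(precision=2,suppress=True)
print(state())
print(tips_ahead if not callable(tips_ahead) else tips_ahead())
c=capture("top"); cv2.imwrite("pics/top1.png",c["pixels"])
print({k:c[k] for k in c if k not in("pixels","range_z")})
for q in ["holder","stone","lever","lever_knob","rail_seat","mug"]:
    r=regions_of(q,c)
    for x in r[:2]:
        m=x["mask"]; P=cloud(c,m)
        print(q,round(x["conf"],2),x["pixel"],m.sum(),np.median(P,0),P.min(0),P.max(0))
E
```

```text
pics
{'time': 0.0, 'joint_positions': array([ 1.28,  0.3 ,  1.52,  0.  ,  1.32, -0.07]), 'dq': array([-0., -0.,  0., -0., -0.,  0.]), 'joint_torque': array([  0.  , -54.35, -36.18,  -0.  ,   0.  ,  -0.  ]), 'tool_pos': array([121.47, 536.16, 226.98]), 'ee_rot': array([ 0.11,  0.99, -0.  , -0.  ]), 'wrist_force': array([ 0.78,  0.2 , -0.25]), 'torque': array([0.05, 0.  , 0.02]), 'gripper_force': 0.0, 'finger_gap': 0.9982063667251557}
22.0
{'fx': 382.3782300411317, 'fy': 382.3782300411317, 'cx': 323.9561628858211, 'cy': 199.5957216813986, 'world_from_camera': array([[ -0.03,   0.99,  -0.13, 407.52],
       [ -1.  ,  -0.03,  -0.  , 156.58],
       [ -0.01,   0.13,   0.99, 899.64],
       [  0.  ,   0.  ,   0.  ,   1.  ]]), 'shot': 1}
holder 0.84 [425.0, 189.2] 9471 [541.79 -80.08  15.97] [ 451.22 -261.31   -4.9 ] [695.86  81.12  86.71]
lever 0.63 [423.0, 213.2] 264 [480.28 -58.21  53.27] [451.47 -92.56  48.32] [506.36 -18.21  86.71]
lever_knob 0.5 [424.6, 213.3] 301 [478.81 -56.47  52.82] [451.22 -94.79  -3.47] [506.44 -18.21  86.71]
rail_seat 0.83 [429.0, 137.5] 1242 [664.85 -90.88  18.77] [ 644.38 -214.53   12.74] [684.71  33.7   37.87]
rail_seat 0.15 [231.9, 218.8] 1541 [483.5  356.33  60.32] [439.09 319.08  -4.03] [555.37 429.6   96.03]
mug 0.92 [232.9, 219.8] 1525 [483.8  356.31  60.34] [439.09 319.08  -4.03] [559.91 424.04  96.03]
```

Run:
```python
import cv2
a=cv2.imread("pics/top1.png")[100:270,330:530]
cv2.imwrite("pics/top1c.png",cv2.resize(a,None,fx=3.5,fy=3.5,interpolation=cv2.INTER_CUBIC))
```

```text
(no output)
```

View pics/top1c.png

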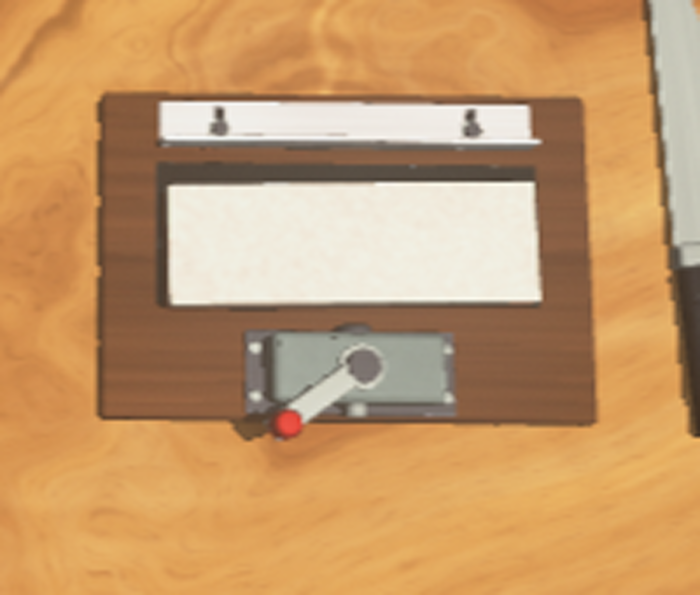

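The board is seen with the stone between the rail (top) and the clamp (bottom), and the red knob is at crop pixel (288,423), i.e. about (412,221). Next I fit the poses.

```bash
cat > fit.py <<'E'
from h import *
np.set_printoptions(precision=2,suppress=True)
def allxyz(c):
    v,u=np.mgrid[0:400,0:640]; return world(c,np.stack([u.ravel(),v.ravel()],1))[0].reshape(400,640,3)
def rect(P):
    (cx,cy),(w,h),a=cv2.minAreaRect(P[:,:2].astype(np.float32))
    b=cv2.boxPoints(((cx,cy),(w,h),a)); e=b[1]-b[0] if np.linalg.norm(b[1]-b[0])>np.linalg.norm(b[2]-b[1]) else b[2]-b[1]
    if e[1]<0:e=-e
    return np.array([cx,cy]),sorted([w,h]),np.arctan2(-e[0],e[1])  # yaw: long axis = +y
def fit(c):
    X=allxyz(c); Z=X[...,2]; px=c["pixels"].astype(int)
    roi=(X[...,0]>420)&(X[...,0]<720)&(X[...,1]>-290)&(X[...,1]<110)
    r={}
    b=roi&(Z>9)&(Z<22)&(px[...,2]<150)&(px[...,2]>px[...,0]+20); r["board"]=rect(X[b])
    s=roi&(Z>38)&(Z<48)&(px.min(-1)>170)&(X[...,0]>540)&(X[...,0]<670)
    n,l,st,_=cv2.connectedComponentsWithStats(s.astype(np.uint8)); k=1+st[1:,4].argmax()
    r["stone"]=rect(X[l==k])
    red=roi&(px[...,2]>150)&(px[...,1]<100)&(px[...,0]<100)
    r["knob"]=(np.median(X[red],0),X[red].max(0),red.sum())
    return r,X
E
python3 - <<'E'
from fit import *
c=capture("top"); r,X=fit(c); print(r)
# rail: points with z 28..38 beyond stone
Z=X[...,2]; m=(Z>27)&(Z<42)&(X[...,0]>625)&(X[...,0]<700)&(X[...,1]>-240)&(X[...,1]<60)
v,u=np.nonzero(m); print(len(u))
for a in range(-220,50,30):
    k=m&(abs(X[...,1]-a)<15)
    if k.sum(): print(a,X[k][:,0].min(),np.median(X[k],0),X[k][:,0].max())
E
```

```text
{'board': (array([576.32, -87.37]), [223.5421142578125, 328.82476806640625], np.float32(-0.040404573)), 'stone': (array([579.57, -85.83]), [80.29830169677734, 239.0614776611328], np.float32(-0.029944861)), 'knob': (array([459.16, -28.19,  84.49]), array([467.64, -20.7 ,  88.13]), np.int64(45))}
261
-220 644.2065381220796 [ 645.66 -209.87   33.1 ] 648.4893728486682
-190 644.7567174844825 [ 646.54 -189.89   32.62] 649.783359837039
-160 645.8973712699814 [ 647.31 -160.4    33.33] 650.2242807755919
-130 646.6409853632562 [ 648.47 -132.11   33.6 ] 650.945391107442
-100 648.0407058097165 [ 650.08 -101.06   33.62] 652.271832191959
-70 649.2820839206634 [651.26 -70.6   33.77] 652.7696780949981
-40 650.5135260478112 [652.32 -40.61  32.9 ] 653.868977318247
-10 651.7520700356123 [653.85  -8.31  32.35] 657.3013015868671
20 652.5701427154183 [655.23  19.42  32.63] 657.8822285473449
```

```bash
python3 -m creep '[[[-0.5,-0.42,0],[0,0,-0.34],-1],[[-0.5,-0.42,0],[0,0,-0.34],-1],[[-0.5,-0.42,0],[0,0,-0.34],-1],[[-0.5,-0.42,0],[0,0,-0.34],-1],[[-0.5,-0.42,0],[0,0,-0.34],-1],[[-0.5,-0.42,0],[0,0,-0.34],-1],[[-0.5,-0.42,0],[0,0,-0.34],-1],[[-0.5,-0.42,0],[0,0,-0.34],-1]]'; python3 go.py -63 98 150; python3 -c "from plant import *;print(tips_ahead)"
```

```text
time: 1.07
tool_pos: [319.9, 274.3, 227.8]
ee_rot: [0.023, 1.0, 0.0, 0.0]
wrist_force: [0.6, 1.4, 0.9]
finger_gap: -0.005
gripper_force: 0.0
shift [-0.4179 -0.5042  0.1558] turn [ 0.0006  0.0012 -0.0088] mm [-208.9264 -252.0924   77.8936] board now [-270.8059  351.0327] 227.84207075433577 F [0.5531 1.4434 0.854 ] t 1.0667
22.0
```

```bash
python3 -m creep '[[[-0.418,-0.504,0.1],[0,0,0],-1],[[-0.418,-0.504,0.1],[0,0,0],-1],[[-0.418,-0.504,0.1],[0,0,0],-1],[[-0.418,-0.504,0.1],[0,0,0],-1],[[-0.418,-0.504,0.1],[0,0,0],-1],[[-0.418,-0.504,0.1],[0,0,0],-1],[[-0.418,-0.504,0.1],[0,0,0],-1],[[-0.418,-0.504,0.1],[0,0,0],-1]]'; python3 go.py -63 98 60
```

```text
time: 1.73
tool_pos: [517.4, 13.0, 177.3]
ee_rot: [0.023, 1.0, 0.0, 0.0]
wrist_force: [0.4, -0.2, -0.0]
finger_gap: 0.001
gripper_force: 0.0
shift [0.0003 0.     0.2346] turn [ 0.      0.0005 -0.0094] mm [  0.1566   0.0211 117.2846] board now [-62.877   97.9775] 177.2845952404012 F [ 0.3711 -0.152  -0.0484] t 1.7333
```

```bash
python3 -m creep '[[[0,0,0.06],[0,0,0],-1],[[0,0,0.12],[0,0,0],-1],[[0,0,0.17],[0,0,0],-1],[[0,0,0.21],[0,0,0],-1],[[0,0,0.235],[0,0,0],-1],[[0,0,0.235],[0,0,0],-1],[[0,0,0.235],[0,0,0],-1],[[0,0,0.235],[0,0,0],-1]]'
python3 - <<'E'
from h import *
c=capture("side"); cv2.imwrite("pics/side1.png",c["pixels"])
M=np.linalg.inv(c["world_from_camera"]); print(c["fx"],c["world_from_camera"])
s=state()["tool_pos"]
for dz in (0,-22,-35):
    p=M@np.r_[s+[0,0,dz],1]; print(dz,c["cx"]+c["fx"]*p[0]/-p[2],c["cy"]-c["fy"]*p[1]/-p[2])
E
```

```text
time: 2.4
tool_pos: [517.0, 15.2, 61.1]
ee_rot: [0.022, 1.0, -0.0, 0.001]
wrist_force: [0.2, 0.3, 0.1]
finger_gap: -0.001
gripper_force: 0.0
389.1050025192773 [[-9.61315649e-01  1.82918091e-01 -2.05944641e-01  3.36738677e+02]
 [-2.74818273e-01 -5.86347697e-01  7.62017910e-01  8.10981917e+02]
 [ 1.86316952e-02  7.89137092e-01  6.13934451e-01  6.10454336e+02]
 [ 0.00000000e+00  0.00000000e+00  0.00000000e+00  1.00000000e+00]]
0 336.66430323291047 180.98678499880145
-22 336.3148180212749 188.1387139668559
-35 336.1127321184923 192.27423665573397
```

View pics/side1.png

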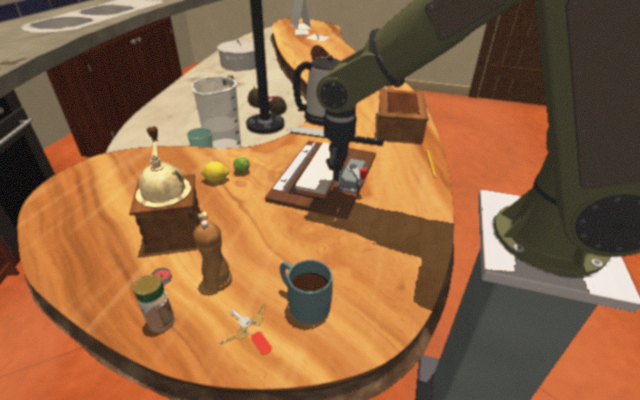

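```bash
python3 - <<'E'
from fit import *
c=capture("side"); X=allxyz(c)
print(state()["tool_pos"])
for u in (332,336,340): print(u,[(v,X[v,u].round(0).tolist()) for v in range(174,202,2)])
cv2.imwrite("pics/side1c.png",cv2.resize(c["pixels"][130:220,270:390],None,fx=6,fy=6,interpolation=cv2.INTER_CUBIC))
E
python3 go.py -63 98 48
```

```text
[517.05  15.22  61.24]
332 [(174, [528.0, 21.0, 84.0]), (176, [528.0, 22.0, 78.0]), (178, [528.0, 23.0, 73.0]), (180, [527.0, 23.0, 67.0]), (182, [541.0, -33.0, 22.0]), (184, [541.0, -37.0, 13.0]), (186, [539.0, -26.0, 14.0]), (188, [536.0, -17.0, 14.0]), (190, [533.0, -6.0, 16.0]), (192, [532.0, -0.0, 13.0]), (194, [528.0, 13.0, 17.0]), (196, [527.0, 17.0, 14.0]), (198, [525.0, 26.0, 14.0]), (200, [523.0, 33.0, 13.0])]
336 [(174, [516.0, 30.0, 92.0]), (176, [516.0, 32.0, 87.0]), (178, [517.0, 27.0, 78.0]), (180, [516.0, 30.0, 74.0]), (182, [517.0, 23.0, 64.0]), (184, [531.0, -38.0, 14.0]), (186, [529.0, -31.0, 13.0]), (188, [525.0, -17.0, 17.0]), (190, [524.0, -10.0, 15.0]), (192, [521.0, -2.0, 15.0]), (194, [519.0, 7.0, 14.0]), (196, [517.0, 15.0, 14.0]), (198, [515.0, 25.0, 15.0]), (200, [513.0, 30.0, 13.0])]
340 [(174, [508.0, 22.0, 88.0]), (176, [508.0, 20.0, 81.0]), (178, [507.0, 23.0, 77.0]), (180, [507.0, 24.0, 72.0]), (182, [517.0, -27.0, 31.0]), (184, [518.0, -29.0, 23.0]), (186, [517.0, -27.0, 18.0]), (188, [514.0, -16.0, 19.0]), (190, [514.0, -15.0, 14.0]), (192, [511.0, -5.0, 14.0]), (194, [509.0, 2.0, 13.0]), (196, [507.0, 11.0, 14.0]), (198, [505.0, 20.0, 14.0]), (200, [503.0, 29.0, 14.0])]
shift [-0.0007 -0.0043  0.0265] turn [-0.      0.0036 -0.0083] mm [-0.3324 -2.1418 13.2433] board now [-63.3484 100.1435] 61.24260677755252 F [-0.2158  0.0926  0.6946] t 2.5
```

View pics/side1c.png

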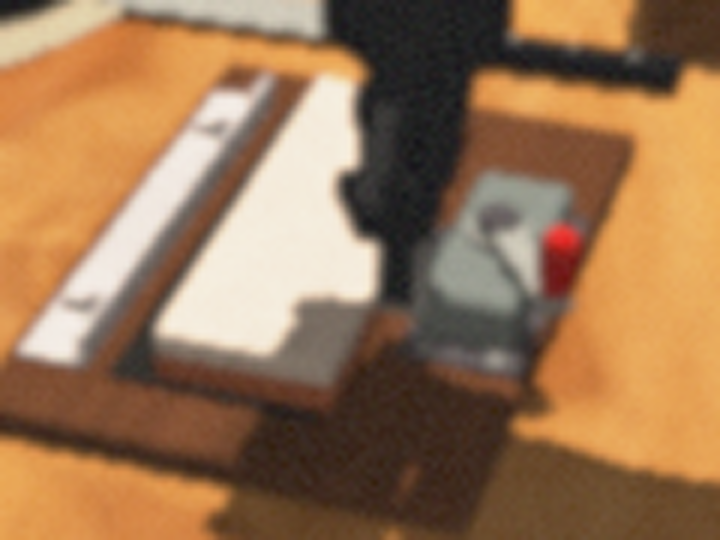

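The side view shows the fingers (crop bottom ≈ (400,305)) between stone and housing. The visible tip looks higher than the 22 mm would put it, so I'll check the side calibration and look through the wrist camera.

Run:
```python
from fit import *
c=capture("side"); X=allxyz(c); px=c["pixels"].astype(int)
red=(px[...,2]>150)&(px[...,1]<100)&(px[...,0]<100)&(X[...,0]>420)&(X[...,0]<500)&(abs(X[...,1]+28)<40)
print("knob",X[red].min(0),X[red].max(0))
st=(px.min(-1)>150)&(X[...,0]>530)&(X[...,0]<640)&(X[...,1]>-210)&(X[...,1]<40)&(X[...,2]>30); print("stone z",np.percentile(X[st][:,2],[5,50,95]))
d=(px.max(-1)<60)&(abs(X[...,0]-517)<40)&(abs(X[...,1]-15)<25)&(X[...,2]<120)&(X[...,2]>25)
P=X[d]
for z in range(50,120,6):
    k=abs(P[:,2]-z)<3
    if k.any(): print(z,k.sum(),P[k].min(0),P[k].max(0))
w=capture("wrist"); cv2.imwrite("pics/w1.png",w["pixels"])
```

```text
knob [451.96 -60.54  -0.66] [466.19 -16.34  85.19]
stone z [39.33 41.1  42.98]
74 5 [511.52  26.02  74.05] [520.44  31.23  76.81]
80 7 [511.22  27.92  77.  ] [520.55  32.35  82.98]
86 12 [510.96  28.58  83.21] [521.09  32.16  88.64]
92 12 [511.34  26.51  89.04] [520.9   32.62  94.76]
98 3 [511.21  31.39  98.41] [516.1   32.5   99.38]
104 2 [505.78  24.02 104.31] [507.26  28.61 106.78]
110 4 [504.91  13.28 109.27] [506.24  28.72 112.25]
116 9 [504.2   -8.34 113.46] [507.61  38.81 117.31]
```

View pics/w1.png

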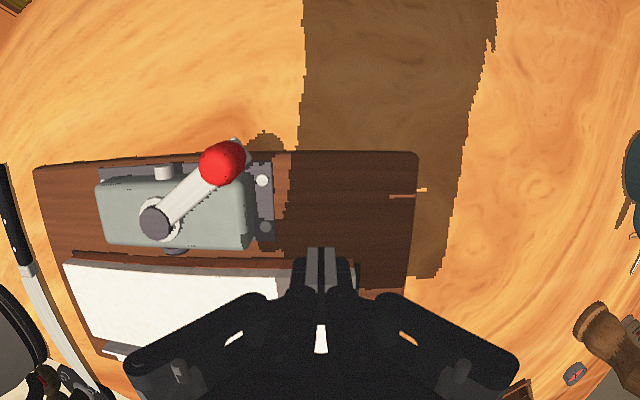

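The wrist view shows the shut finger tips at about (320,250), with the red knob at (222,163) to their left and the wide linkage farther up. I'll measure the tip by its range.

```bash
cat >> h.py <<'E'
def fish(c):
    v,u=np.mgrid[0:400,0:640]; a=(u-c["cx"])/c["fx"]; b=(v-c["cy"])/c["fy"]; r=np.hypot(a,b)+1e-9
    k=np.tan(np.minimum(r,1.5))/r; d=c["range_z"]; d=np.where(r<1.5,d,0)
    P=np.stack([a*k*d,-b*k*d,-d,np.ones_like(d)],-1); return (P@np.array(c["world_from_camera"]).T)[...,:3],d
E
python3 - <<'E'
from h import *
np.set_printoptions(precision=1,suppress=True)
c=capture("wrist"); X,d=fish(c); t=state()["tool_pos"]
for p in [(220,150),(60,160),(150,190)]: print(p,X[p],d[p])
dark=(c["pixels"].max(-1)<130)&(d>0)&(X[...,2]>25)&(np.abs(X[...,0]-t[0])<60)&(abs(X[...,1]-t[1])<70)&(X[...,2]<140)
v,u=np.nonzero(dark); k=(v>240)
for r in (246,250,256,262,270,285,300,320,350): print(r,[X[r,q]-t for q in (313,331)],d[r,313])
P=X[dark&(np.mgrid[0:400,0:640][0]>240)]-t
for a in range(-65,66,10):
    q=P[abs(P[:,1]-a)<5]
    if len(q): print(a,len(q),q.min(0),q.max(0))
E
```

```text
(220, 150) [493.  -83.1  56.1] 163.67247
(60, 160) [393.5 -92.6  -0.3] 185.14197
(150, 190) [462.  -74.3   0.5] 206.22563
246 [array([ 15.6,  -4.5, -45.1]), array([ 15.5,   7.9, -43.9])] 213.42331
250 [array([-11.5,  -1.8,  11.9]), array([-11.4,   7. ,  12.4])] 150.71431
256 [array([-11.6,  -1.7,  18.1]), array([-11. ,   6.8,  17.8])] 144.71893
262 [array([-11.8,  -1.5,  24.2]), array([-10.6,   6.7,  22.8])] 138.95616
270 [array([-11.4,  -1.4,  30.4]), array([-10.9,   6.4,  30.2])] 133.14204
285 [array([-11.2,  -1.2,  41.9]), array([-11. ,   6.1,  42.1])] 122.35893
300 [array([-12.2,  -0.9,  53.4]), array([-11.6,   5.8,  53. ])] 111.182594
320 [array([-1.3, -1.6, 52.3]), array([-11.1,   5.4,  64. ])] 115.67105
350 [array([ 8.6, -2. , 59.6]), array([-1.3,  5. , 69.3])] 112.023964
-65 97 [ 21.4 -69.9 -35.7] [ 23.5 -60.1 -19.1]
-55 120 [-14.7 -59.8 -35.5] [ 24.1 -50.   78.8]
-45 553 [-15.3 -49.9 -35.7] [ 24.2 -40.   79.2]
-35 2292 [-15.3 -40.  -35.4] [ 38.2 -30.   79.2]
-25 2012 [-15.9 -30.  -35.5] [ 38.5 -20.   73.9]
-15 1052 [-18.7 -20.  -34.7] [ 24.2 -10.   79.2]
-5 2496 [-18.8 -10.    6.4] [11.6 -0.  79.2]
5 2279 [-18.2   0.    6.3] [11.3 10.  79.2]
15 1575 [-18.4  10.  -35.2] [24.9 20.  79.2]
25 1570 [-13.4  20.  -35.4] [34.5 30.  68.9]
35 2501 [-12.3  30.   48.9] [12.4 40.  79.2]
45 647 [-11.7  40.   61. ] [ 4.2 49.9 79.2]
55 71 [-11.   50.   72.1] [-8.9 54.9 79.2]
```

```bash
python3 -m creep '[[[0,0,0.01],[0,0,0],-1],[[0,0,0.02],[0,0,0],-1],[[0,0,0.026],[0,0,0],-1],[[0,0,0.03],[0,0,0],-1],[[0,0,0.034],[0,0,0],-1],[[0,0,0.034],[0,0,0],-1],[[0,0,0.034],[0,0,0],-1],[[0,0,0.034],[0,0,0],-1]]'; python3 go.py -50 98 44;  python3 - <<'E'
from h import *
c=capture("wrist"); X,d=fish(c); t=state()["tool_pos"]
for r in range(236,262,2): print(r,(X[r,313]-t).round(1),(X[r,331]-t).round(1),(X[r,350]-t).round(1))
E
```

```text
time: 3.32
tool_pos: [516.5, 15.3, 43.2]
ee_rot: [0.022, 1.0, -0.0, 0.0]
wrist_force: [-0.9, -0.0, -0.8]
finger_gap: -0.002
gripper_force: 0.0
shift [-0.0278 -0.0042 -0.0016] turn [-0.      0.0002 -0.0083] mm [-13.8781  -2.0961  -0.8186] board now [-63.8688 100.1563] 43.17959110803657 F [-0.885  -0.0474 -0.8009] t 3.3167
236 [ -0.7  -3.3 -27.6] [ -0.2   7.9 -27.6] [ -0.7  19.6 -25.4]
238 [  0.4  -3.3 -27.2] [  1.1   7.9 -27.5] [  1.2  19.6 -26.4]
240 [  1.8  -3.4 -27.2] [  1.7   7.8 -25.9] [  2.5  19.6 -26.4]
242 [  3.3  -3.5 -27.2] [  4.3   7.8 -28.4] [  3.8  19.6 -26.1]
244 [  4.7  -3.6 -27.4] [  5.1   7.7 -27.2] [  6.   19.7 -27.7]
246 [  6.1  -3.6 -27.3] [  6.4   7.7 -26.8] [  7.4  19.7 -27.6]
248 [-11.1  -1.9   8.5] [-11.2   7.1   9.4] [  7.8  19.5 -25.6]
250 [-11.8  -1.8  12. ] [-11.2   7.   11.6] [  9.8  19.6 -26.8]
252 [-10.9  -1.8  12.4] [-10.9   7.   13.1] [ 11.7  19.7 -27.5]
254 [-11.1  -1.8  14.8] [-11.4   6.9  16.1] [ 12.8  19.6 -26.9]
256 [-11.6  -1.7  17.7] [-11.1   6.8  17.4] [ 14.7  19.7 -27.7]
258 [-11.5  -1.7  19.5] [-10.3   6.8  18.1] [ 16.   19.6 -27.4]
260 [-11.6  -1.6  21.4] [-10.3   6.7  19.9] [ 17.4  19.6 -27.2]
```

```bash
python3 -m creep '[[[-0.006,0,0],[0,0,0],-1],[[-0.012,0,0],[0,0,0],-1],[[-0.018,0,0],[0,0,0],-1],[[-0.024,0,0],[0,0,0],-1],[[-0.03,0,0],[0,0,0],-1],[[-0.036,0,0],[0,0,0],-1],[[-0.04,0,0],[0,0,0],-1],[[-0.044,0,0],[0,0,0],-1]]'; python3 go.py -40 98 44
```

```text
time: 4.03
tool_pos: [538.6, 14.2, 43.0]
ee_rot: [0.022, 1.0, -0.0, -0.0]
wrist_force: [-0.2, 0.8, -0.5]
finger_gap: -0.003
gripper_force: 0.0
shift [-0.0035 -0.0041 -0.002 ] turn [-0.     -0.0003 -0.0084] mm [-1.7545 -2.026  -0.9886] board now [-41.7457 100.0337] 43.011649419180706 F [-0.1798  0.7947 -0.5007] t 4.0333
```

```bash
python3 -m creep '[[[0.04,0,-0.06],[0,0,0.25],-1],[[0.04,0,-0.06],[0,0,0.5],-1],[[0.04,0,-0.06],[0,0,0.75],-1],[[0.04,0,-0.06],[0,0,1],-1],[[0.04,0,-0.06],[0,0,1],-1],[[0.04,0,-0.06],[0,0,1],-1],[[0.04,0,-0.06],[0,0,1],-1],[[0.04,0,-0.06],[0,0,1],-1]]'; python3 -m creep '[[[0,0,0],[0,0,0.23],-1],[[0,0,0],[0,0,0.46],-1],[[0,0,0],[0,0,0.7],-1],[[0,0,0],[0,0,0.93],-1],[[0,0,0],[0,0,1],-1],[[0,0,0],[0,0,1],-1],[[0,0,0],[0,0,1],-1],[[0,0,0],[0,0,1],-1]]';python3 -m creep '[[[0,0,0],[0,0,0.23],-1],[[0,0,0],[0,0,0.46],-1],[[0,0,0],[0,0,0.7],-1],[[0,0,0],[0,0,0.93],-1],[[0,0,0],[0,0,1],-1],[[0,0,0],[0,0,1],-1],[[0,0,0],[0,0,1],-1],[[0,0,0],[0,0,1],-1]]'
sed -i 's/T=R.from_matrix(np.column_stack.*/T=R.from_matrix(np.column_stack([[-np.sin(YAW),np.cos(YAW),0],[np.cos(YAW),np.sin(YAW),0],[0,0,-1]]))/' go.py
python3 go.py -65 98 44
python3 - <<'E'
from h import *
c=capture("wrist"); X,d=fish(c); t=state()["tool_pos"];cv2.imwrite("pics/w2.png",c["pixels"])
for r in range(244,330,6): print(r,[(X[r,q]-t).round(1).tolist() for q in (300,313,320,331,342)])
E
```

```text
time: 4.7
tool_pos: [518.5, 15.2, 73.0]
ee_rot: [0.279, 0.96, -0.0, -0.0]
wrist_force: [0.2, -0.0, 0.0]
finger_gap: -0.001
gripper_force: 0.0
time: 5.37
tool_pos: [518.5, 15.2, 73.0]
ee_rot: [0.518, 0.855, -0.0, -0.0]
wrist_force: [0.0, 0.1, -0.3]
finger_gap: -0.002
gripper_force: 0.0
time: 6.03
tool_pos: [518.5, 15.2, 73.1]
ee_rot: [0.722, 0.692, 0.0, 0.0]
wrist_force: [-0.7, 0.3, -0.7]
finger_gap: 0.002
gripper_force: 0.0
shift [-0.0043 -0.0062  0.0582] turn [ 0.0001 -0.     -0.0034] mm [-2.1464 -3.0801 29.0964] board now [-61.9173 100.1404] 73.0965320861561 F [-0.7091  0.2916 -0.7296] t 6.0333
244 [[-16.3, -18.6, -58.2], [-6.6, -18.3, -57.0], [-1.5, -18.1, -56.1], [6.6, -18.9, -57.0], [14.7, -19.5, -57.4]]
250 [[-16.6, -23.4, -57.8], [-3.5, 12.5, 10.8], [0.0, 13.0, 12.2], [5.4, 12.4, 11.5], [14.6, -24.2, -56.8]]
256 [[-10.2, 9.0, 10.3], [-3.3, 12.5, 17.1], [0.0, 12.9, 18.0], [5.2, 12.4, 17.6], [10.8, 8.4, 10.8]]
262 [[-9.8, 9.1, 16.6], [-3.2, 12.5, 22.8], [0.0, 12.4, 22.8], [5.1, 11.9, 22.4], [10.5, 8.2, 16.5]]
268 [[-9.5, 9.1, 22.1], [-3.0, 12.7, 28.5], [0.0, 12.4, 28.1], [4.9, 1
[... 349 characters left out ...]
, 51.6], [-2.6, 12.8, 47.0], [-0.1, 8.7, 41.3], [4.4, 13.3, 48.1], [8.5, 14.7, 50.3]]
298 [[-7.3, 14.2, 52.6], [-2.5, 13.4, 51.8], [-0.2, 5.7, 41.5], [4.3, 13.5, 52.2], [8.4, 12.9, 51.8]]
304 [[-7.1, 14.0, 56.1], [-2.5, 12.9, 54.8], [-0.4, 2.6, 41.8], [4.2, 13.4, 55.8], [8.1, 13.6, 56.4]]
310 [[-7.0, 13.6, 59.2], [-2.4, 12.2, 57.6], [-0.5, -0.7, 41.8], [4.1, 12.7, 58.5], [7.9, 13.6, 60.0]]
316 [[-6.8, 13.3, 62.2], [-2.6, 9.2, 57.5], [-0.7, -4.3, 41.5], [4.0, 13.7, 63.1], [7.8, 13.1, 62.6]]
322 [[-5.8, 19.0, 72.0], [-3.1, 2.0, 52.6], [-0.8, -8.4, 40.9], [3.9, 12.2, 64.7], [7.3, 18.3, 71.8]]
328 [[-5.7, 18.5, 74.3], [-3.3, -1.5, 52.4], [-3.9, -75.3, -28.6], [3.8, 9.2, 64.5], [7.1, 18.3, 74.6]]
```

View pics/w2.png

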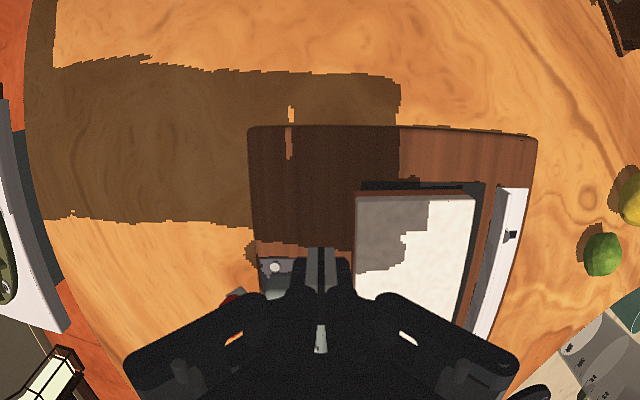

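The wrist view shows the finger end at (320,250) beside the stone's near end, stone right of it at (355,195). Tips really are about 8 mm above the reported TCP (the spec's gripper but ~29 mm higher), so I lower further, guarded.

```bash
python3 -m creep '[[[0,-0.008,0.03],[0,0,0],-1],[[0,-0.008,0.055],[0,0,0],-1],[[0,-0.008,0.07],[0,0,0],-1],[[0,-0.008,0.08],[0,0,0],-1],[[0,-0.008,0.086],[0,0,0],-1],[[0,-0.008,0.092],[0,0,0],-1],[[0,-0.008,0.098],[0,0,0],-1],[[0,-0.008,0.104],[0,0,0],-1]]'; python3 -m creep '[[[0,0.004,0],[0,0,0],-1],[[0,0.008,0],[0,0,0],-1],[[0,0.012,0],[0,0,0],-1],[[0,0.016,0],[0,0,0],-1],[[0,0.02,0],[0,0,0],-1],[[0,0.022,0],[0,0,0],-1],[[0,0.024,0],[0,0,0],-1],[[0,0.026,0],[0,0,0],-1]]'; python3 go.py -40 100 20
```

```text
time: 6.75
tool_pos: [514.7, 15.3, 21.2]
ee_rot: [0.723, 0.691, 0.0, 0.0]
wrist_force: [-0.6, 0.2, -0.1]
finger_gap: 0.001
gripper_force: 0.0
time: 7.42
tool_pos: [527.4, 14.8, 21.0]
ee_rot: [0.723, 0.691, -0.0, -0.0]
wrist_force: [-3.0, 0.7, 1.2]
finger_gap: 0.001
gripper_force: 1.7
shift [-0.0001  0.026   0.0021] turn [-0.0008 -0.     -0.0083] mm [-0.0615 12.9954  1.0426] board now [-52.9946 100.1177] 21.04769696593199 F [-2.9542  0.6595  1.2378] t 7.4167
```

Contact (−3 N at bx −53). Push this end about 13 mm.

```bash
python3 -m creep '[[[0,0.003,0],[0,0,0],-1],[[0,0.006,0],[0,0,0],-1],[[0,0.01,0],[0,0,0],-1],[[0,0.014,0],[0,0,0],-1],[[0,0.018,0],[0,0,0],-1],[[0,0.022,0],[0,0,0],-1],[[0,0.026,0],[0,0,0],-1],[[0,0.028,0],[0,0,0],-1]]'; python3 -c "
from fit import *
r,X=fit(capture('top'));print(r['stone'],r['board'])"; python3 go.py -40 100 20
```

```text
time: 8.08
tool_pos: [541.7, 14.1, 21.0]
ee_rot: [0.723, 0.691, 0.0, 0.0]
wrist_force: [-2.2, 1.2, 1.5]
finger_gap: 0.005
gripper_force: 1.6
(array([ 580.28, -170.28]), [77.5716781616211, 78.31438446044922], np.float32(-0.046823956)) (array([575.03, -86.1 ]), [219.0358428955078, 326.39141845703125], np.float32(-0.038823072))
shift [-0.     -0.0028  0.0021] turn [ 0.0004  0.0001 -0.0085] mm [-0.0103 -1.4007  1.0339] board now [-38.5995 100.0042] 21.034194593171474 F [-2.0261  1.7994  0.4378] t 8.1333
```

```bash
python3 -m creep '[[[0,-0.03,0],[0,0,0],-1],[[0,-0.03,-0.06],[0,0,0],-1],[[0,-0.03,-0.12],[0,0,0],-1],[[-0.08,-0.03,-0.12],[0,0,0],-1],[[-0.16,-0.03,-0.12],[0,0,0],-1],[[-0.24,-0.03,-0.12],[0,0,0],-1],[[-0.32,-0.03,-0.12],[0,0,0],-1],[[-0.4,-0.03,-0.12],[0,0,0],-1]]'; python3 go.py -60 -100 20;python3 -c "
from fit import *
r,X=fit(capture('top'));print(r['stone'],r['board'])"
```

```text
time: 8.8
tool_pos: [517.4, -187.2, 81.5]
ee_rot: [0.723, 0.691, 0.0, 0.001]
wrist_force: [1.7, 0.2, 0.3]
finger_gap: 0.003
gripper_force: 0.0
shift [ 0.0043 -0.0106  0.1229] turn [ 0.0026  0.0015 -0.0082] mm [ 2.164  -5.286  61.4649] board now [ -54.8059 -102.1377] 81.4736937375729 F [1.7467 0.1855 0.3121] t 8.8
(array([586.21, -89.08]), [79.61441040039062, 239.71478271484375], np.float32(-0.10282485)) (array([575.46, -86.81]), [221.5176544189453, 328.3414611816406], np.float32(-0.036795978))
```

```bash
python3 -m creep '[[[0.004,-0.012,0.04],[0,0,0],-1],[[0.004,-0.012,0.08],[0,0,0],-1],[[0.004,-0.012,0.11],[0,0,0],-1],[[0.004,-0.012,0.123],[0,0,0],-1],[[0.004,-0.012,0.123],[0,0,0],-1],[[0.004,-0.008,0.123],[0,0,0],-1],[[0.004,-0.002,0.123],[0,0,0],-1],[[0.004,0.003,0.123],[0,0,0],-1]]'; python3 go.py -31 -100 20;python3 -m creep '[[[0,0.004,0],[0,0,0],-1],[[0,0.008,0],[0,0,0],-1],[[0,0.012,0],[0,0,0],-1],[[0,0.017,0],[0,0,0],-1],[[0,0.022,0],[0,0,0],-1],[[0,0.027,0],[0,0,0],-1],[[0,0.032,0],[0,0,0],-1],[[0,0.036,0],[0,0,0],-1]]'; python3 go.py -31 -100 20
```

```text
time: 9.52
tool_pos: [520.1, -183.3, 20.7]
ee_rot: [0.723, 0.691, 0.0, 0.001]
wrist_force: [0.2, -0.9, -0.1]
finger_gap: 0.0
gripper_force: 0.0
shift [-0.0036  0.0426  0.0015] turn [ 0.0035  0.0014 -0.0081] mm [-1.8185 21.3174  0.7332] board now [-52.3108 -98.0902] 20.69242520355703 F [ 0.1557 -0.9394 -0.0834] t 9.5167
time: 10.18
tool_pos: [537.3, -183.9, 19.6]
ee_rot: [0.723, 0.691, -0.0, 0.0]
wrist_force: [-4.3, -1.9, 3.3]
finger_gap: -0.0
gripper_force: 2.2
shift [-0.0039  0.0081 -0.0008] turn [ 0.      0.0001 -0.0083] mm [-1.9546  4.0415 -0.4201] board now [-35.0329 -98.0279] 19.57981840136265 F [-4.2866 -1.8577  3.3178] t 10.1833
```

```bash
python3 -m creep '[[[0,0.004,0],[0,0,0],-1],[[0,0.008,0],[0,0,0],-1],[[0,0.008,0],[0,0,0],-1],[[0,-0.03,0],[0,0,0],-1],[[0,-0.03,-0.06],[0,0,0],-1],[[0,-0.03,-0.12],[0,0,0],-1],[[0.08,-0.03,-0.12],[0,0,0],-1],[[0.16,-0.03,-0.12],[0,0,0],-1]]'; python3 -m creep '[[[0.08,0,0],[0,0,0],-1],[[0.16,0,0],[0,0,0],-1],[[0.236,0,0],[0,0,0],-1],[[0.236,0,0],[0,0,0],-1],[[0.236,0,0.04],[0,0,0],-1],[[0.236,0,0.08],[0,0,0],-1],[[0.236,0,0.11],[0,0,0],-1],[[0.236,0,0.12],[0,0,0],-1]]'; python3 go.py -40 100 20;python3 -c "
from fit import *
r,X=fit(capture('top'));print(r['stone'],r['board'])"
```

```text
time: 10.85
tool_pos: [526.6, -103.5, 81.4]
ee_rot: [0.724, 0.69, 0.001, 0.002]
wrist_force: [0.5, 0.1, -0.1]
finger_gap: 0.002
gripper_force: 0.0
time: 11.52
tool_pos: [530.1, 14.8, 17.5]
ee_rot: [0.723, 0.691, -0.001, -0.001]
wrist_force: [0.4, -0.4, -0.8]
finger_gap: 0.001
gripper_force: 0.0
shift [-0.0004  0.0206 -0.005 ] turn [-0.0046 -0.0006 -0.0081] mm [-0.1874 10.3139 -2.524 ] board now [-50.3191 100.2318] 17.50103533035152 F [ 0.3819 -0.3927 -0.7992] t 11.5167
(array([594.93, -97.51]), [79.78048706054688, 215.3468780517578], np.float32(0.014208682)) (array([574.55, -86.84]), [218.27247619628906, 328.090576171875], np.float32(-0.03888758))
```

```bash
python3 -m creep '[[[0,0.006,-0.005],[0,0,0],-1],[[0,0.012,-0.005],[0,0,0],-1],[[0,0.017,-0.005],[0,0,0],-1],[[0,0.022,-0.005],[0,0,0],-1],[[0,0.027,-0.005],[0,0,0],-1],[[0,0.032,-0.005],[0,0,0],-1],[[0,0.036,-0.005],[0,0,0],-1],[[0,0.038,-0.005],[0,0,0],-1]]'; python3 -m creep '[[[0,0.002,0],[0,0,0],-1],[[0,0.004,0],[0,0,0],-1],[[0,0.006,0],[0,0,0],-1],[[0,0.008,0],[0,0,0],-1],[[0,0.008,0],[0,0,0],-1],[[0,0.008,0],[0,0,0],-1],[[0,0.008,0],[0,0,0],-1],[[0,0.008,0],[0,0,0],-1]]'; python3 go.py -23 100 20
```

```text
time: 12.23
tool_pos: [550.1, 13.8, 22.2]
ee_rot: [0.723, 0.691, 0.0, -0.0]
wrist_force: [-4.6, 1.4, 3.1]
finger_gap: 0.002
gripper_force: 2.2
time: 12.9
tool_pos: [554.0, 13.5, 22.1]
ee_rot: [0.723, 0.691, 0.0, 0.0]
wrist_force: [-1.4, 1.5, 0.3]
finger_gap: -0.002
gripper_force: 0.6
shift [0.0002 0.0066 0.0041] turn [ 0.0007  0.0002 -0.0083] mm [0.1143 3.3227 2.061 ] board now [-26.3239  99.9004] 22.059825947413753 F [-1.37    1.545   0.3327] t 12.9
```

```bash
python3 -m creep '[[[0,0.0005,0.002],[0,0,0],-1],[[0,0.001,0.002],[0,0,0],-1],[[0,0.0015,0.002],[0,0,0],-1],[[0,0.002,0.002],[0,0,0],-1],[[0,0.0025,0.002],[0,0,0],-1],[[0,0.003,0.002],[0,0,0],-1],[[0,0.0035,0.002],[0,0,0],-1],[[0,0.004,0.002],[0,0,0],-1]]'; python3 go.py -23 100 20
```

```text
time: 13.57
tool_pos: [555.9, 13.5, 21.0]
ee_rot: [0.723, 0.691, -0.0, -0.0]
wrist_force: [-2.4, 1.6, 0.8]
finger_gap: 0.0
gripper_force: 1.4
shift [0.     0.0029 0.0021] turn [-0.0001 -0.     -0.0083] mm [0.0108 1.425  1.0316] board now [-24.425   99.9954] 21.031630342964025 F [-2.3992  1.6094  0.8278] t 13.5667
```

```bash
python3 -m creep '[[[0,0.0004,0],[0,0,0],-1],[[0,0.0008,0],[0,0,0],-1],[[0,0.0012,0],[0,0,0],-1],[[0,0.0016,0],[0,0,0],-1],[[0,0.002,0],[0,0,0],-1],[[0,0.0024,0],[0,0,0],-1],[[0,0.0028,0],[0,0,0],-1],[[0,0.003,0],[0,0,0],-1]]'; python3 go.py -23 100 20
```

```text
time: 14.23
tool_pos: [557.4, 13.4, 21.1]
ee_rot: [0.723, 0.691, -0.0, -0.0]
wrist_force: [-2.6, 1.6, 0.0]
finger_gap: -0.002
gripper_force: 1.2
shift [ 0.0001 -0.0002  0.0021] turn [-0.      0.     -0.0085] mm [ 0.0579 -0.0807  1.0603] board now [-22.9195  99.9418] 21.0602653252266 F [-2.5781  1.5972  0.0412] t 14.2333
```

```bash
python3 -m creep '[[[0,0.0004,0],[0,0,0],-1],[[0,0.0008,0],[0,0,0],-1],[[0,0.0012,0],[0,0,0],-1],[[0,0.0016,0],[0,0,0],-1],[[0,0.002,0],[0,0,0],-1],[[0,0.0024,0],[0,0,0],-1],[[0,0.0028,0],[0,0,0],-1],[[0,0.003,0],[0,0,0],-1]]'; python3 go.py -23 100 20
```

```text
time: 14.9
tool_pos: [557.9, 13.4, 20.9]
ee_rot: [0.723, 0.691, -0.001, -0.001]
wrist_force: [-12.7, 2.2, 5.3]
finger_gap: -0.0
gripper_force: 6.3
shift [-0.     -0.001   0.0019] turn [-0.0054 -0.     -0.0083] mm [-0.0074 -0.5142  0.9359] board now [-22.4832 100.0052] 20.93444129306658 F [-12.6501   2.1791   5.3054] t 14.9
```

```bash
python3 -m creep '[[[0,0.0004,0],[0,0,0],-1],[[0,0.0008,0],[0,0,0],-1],[[0,0.0012,0],[0,0,0],-1],[[0,0.0016,0],[0,0,0],-1],[[0,0.0016,0],[0,0,0],-1],[[0,0.0016,0],[0,0,0],-1],[[0,0.0016,0],[0,0,0],-1],[[0,0.0016,0],[0,0,0],-1]]'; python3 go.py -23 100 20
```

```text
time: 15.57
tool_pos: [558.0, 13.4, 20.9]
ee_rot: [0.723, 0.691, -0.002, -0.002]
wrist_force: [-18.4, 1.3, 10.5]
finger_gap: 0.002
gripper_force: 8.9
shift [-0.     -0.0013  0.0018] turn [-0.0086 -0.     -0.0083] mm [-0.0204 -0.6378  0.9055] board now [-22.358  100.0176] 20.90267480354854 F [-18.3859   1.3242  10.481 ] t 15.5667
```

Firm on the rail at this end (bx −22.4). Over to the other end.

```bash
python3 -m creep '[[[0,-0.03,0],[0,0,0],-1],[[0,-0.05,-0.06],[0,0,0],-1],[[0,-0.05,-0.12],[0,0,0],-1],[[-0.08,-0.05,-0.12],[0,0,0],-1],[[-0.16,-0.05,-0.12],[0,0,0],-1],[[-0.24,-0.05,-0.12],[0,0,0],-1],[[-0.32,-0.05,-0.12],[0,0,0],-1],[[-0.4,-0.05,-0.12],[0,0,0],-1]]'; python3 -m creep '[[[0.004,0,0.04],[0,0,0],-1],[[0.004,0,0.08],[0,0,0],-1],[[0.004,0,0.11],[0,0,0],-1],[[0.004,0,0.12],[0,0,0],-1],[[0.004,0.005,0.12],[0,0,0],-1],[[0.004,0.01,0.12],[0,0,0],-1],[[0.004,0.015,0.12],[0,0,0],-1],[[0.004,0.018,0.12],[0,0,0],-1]]';python3 go.py -22.4 -100 20;python3 -c "
from fit import *
r,X=fit(capture('top'));print(r['stone'],r['board'])"
```

```text
time: 16.23
tool_pos: [525.8, -187.6, 81.7]
ee_rot: [0.723, 0.691, 0.0, 0.001]
wrist_force: [0.2, -0.4, 0.2]
finger_gap: -0.001
gripper_force: 0.0
time: 16.9
tool_pos: [535.9, -183.9, 22.2]
ee_rot: [0.723, 0.691, 0.0, 0.001]
wrist_force: [0.4, -0.2, 0.5]
finger_gap: -0.001
gripper_force: 0.0
shift [-0.0037  0.0282  0.0045] turn [ 0.0036  0.0014 -0.0077] mm [-1.8614 14.0913  2.2627] board now [-36.4879 -98.0798] 22.234428531603943 F [ 0.4341 -0.2081  0.5117] t 16.9
(array([602.85, -88.18]), [80.52903747558594, 238.4641571044922], np.float32(-0.100780785)) (array([574.09, -86.71]), [219.18638610839844, 327.5355529785156], np.float32(-0.041002166))
```

```bash
python3 -m creep '[[[0,0.003,0.002],[0,0,0],-1],[[0,0.006,0.004],[0,0,0],-1],[[0,0.009,0.004],[0,0,0],-1],[[0,0.012,0.004],[0,0,0],-1],[[0,0.015,0.004],[0,0,0],-1],[[0,0.018,0.004],[0,0,0],-1],[[0,0.02,0.004],[0,0,0],-1],[[0,0.021,0.004],[0,0,0],-1]]'; python3 go.py -22.4 -100 20; python3 -m creep '[[[0,0.0004,0],[0,0,0],-1],[[0,0.0008,0],[0,0,0],-1],[[0,0.0012,0],[0,0,0],-1],[[0,0.0016,0],[0,0,0],-1],[[0,0.002,0],[0,0,0],-1],[[0,0.0024,0],[0,0,0],-1],[[0,0.0028,0],[0,0,0],-1],[[0,0.003,0],[0,0,0],-1]]'; python3 go.py -22.4 -100 20
```

```text
time: 17.62
tool_pos: [545.4, -184.3, 19.1]
ee_rot: [0.723, 0.691, -0.0, 0.0]
wrist_force: [-3.2, -0.9, 1.2]
finger_gap: 0.002
gripper_force: 1.7
shift [-0.0037  0.009  -0.0019] turn [-0.0001  0.0001 -0.0085] mm [-1.8639  4.5216 -0.9332] board now [-26.9133 -98.116 ] 19.066965148657573 F [-3.2189 -0.8906  1.2247] t 17.6167
time: 18.28
tool_pos: [546.9, -184.3, 19.1]
ee_rot: [0.723, 0.691, -0.0, -0.0]
wrist_force: [-3.3, -1.7, 2.4]
finger_gap: -0.001
gripper_force: 1.5
shift [-0.004   0.0062 -0.0019] turn [-0.0001 -0.     -0.0084] mm [-1.993   3.1104 -0.9411] board now [-25.5017 -97.9934] 19.059008468797725 F [-3.3456 -1.7151  2.4261] t 18.2833
```

```bash
python3 -m creep '[[[0,0.0004,0],[0,0,0],-1],[[0,0.0008,0],[0,0,0],-1],[[0,0.0012,0],[0,0,0],-1],[[0,0.0016,0],[0,0,0],-1],[[0,0.002,0],[0,0,0],-1],[[0,0.0024,0],[0,0,0],-1],[[0,0.0028,0],[0,0,0],-1],[[0,0.003,0],[0,0,0],-1]]'; python3 go.py -22.4 -100 20
```

```text
time: 18.95
tool_pos: [548.4, -184.4, 19.1]
ee_rot: [0.723, 0.691, 0.0, -0.0]
wrist_force: [-1.6, -1.7, 1.1]
finger_gap: 0.001
gripper_force: 1.5
shift [-0.004   0.0032 -0.0018] turn [-0.0001 -0.0001 -0.0084] mm [-1.9802  1.6052 -0.9239] board now [-23.9965 -98.0128] 19.076214847929617 F [-1.6327 -1.7058  1.1446] t 18.95
```

```bash
python3 -m creep '[[[0,0.0004,0],[0,0,0],-1],[[0,0.0008,0],[0,0,0],-1],[[0,0.0012,0],[0,0,0],-1],[[0,0.0016,0],[0,0,0],-1],[[0,0.002,0],[0,0,0],-1],[[0,0.0024,0],[0,0,0],-1],[[0,0.0028,0],[0,0,0],-1],[[0,0.003,0],[0,0,0],-1]]'; python3 go.py -22.4 -100 20
```

```text
time: 19.62
tool_pos: [549.9, -184.5, 19.1]
ee_rot: [0.723, 0.691, 0.0, 0.0]
wrist_force: [-2.7, -1.4, -0.1]
finger_gap: 0.0
gripper_force: 1.5
shift [-0.0039  0.0002 -0.0019] turn [ 0.0001 -0.     -0.0085] mm [-1.9485  0.0813 -0.9278] board now [-22.4726 -98.0511] 19.07220321556356 F [-2.6766 -1.3806 -0.1268] t 19.6167
```

```bash
python3 -m creep '[[[0,0.0004,0],[0,0,0],-1],[[0,0.0008,0],[0,0,0],-1],[[0,0.0012,0],[0,0,0],-1],[[0,0.0016,0],[0,0,0],-1],[[0,0.002,0],[0,0,0],-1],[[0,0.0024,0],[0,0,0],-1],[[0,0.0028,0],[0,0,0],-1],[[0,0.003,0],[0,0,0],-1]]'; python3 go.py -22.4 -100 20
```

```text
time: 20.28
tool_pos: [550.6, -184.5, 19.0]
ee_rot: [0.723, 0.691, -0.001, -0.001]
wrist_force: [-10.3, -0.5, 5.3]
finger_gap: 0.001
gripper_force: 5.3
shift [-0.0039 -0.0013 -0.0019] turn [-0.0037 -0.0005 -0.0083] mm [-1.9518 -0.6662 -0.9685] board now [-21.7272 -98.0508] 19.030714629442794 F [-10.3488  -0.5078   5.3119] t 20.2833
```

```bash
python3 -c "
from fit import *
r,X=fit(capture('top'));print(r['stone'],r['board'])"; python3 -m creep '[[[0,0.0002,0],[0,0,0],-1],[[0,0.0004,0],[0,0,0],-1],[[0,0.0006,0],[0,0,0],-1],[[0,0.0008,0],[0,0,0],-1],[[0,0.001,0],[0,0,0],-1],[[0,0.0012,0],[0,0,0],-1],[[0,0.0014,0],[0,0,0],-1],[[0,0.0016,0],[0,0,0],-1]]'; python3 go.py -22.4 -100 20
```

```text
(array([608.72, -86.03]), [80.22291564941406, 238.6422882080078], np.float32(-0.015205519)) (array([574.2, -83.7]), [218.64947509765625, 321.67315673828125], np.float32(-0.039404783))
time: 21.0
tool_pos: [550.8, -184.5, 19.0]
ee_rot: [0.723, 0.691, -0.001, -0.001]
wrist_force: [-16.8, -0.4, 9.5]
finger_gap: -0.002
gripper_force: 8.5
shift [-0.0039 -0.0016 -0.002 ] turn [-0.0068 -0.001  -0.0084] mm [-1.9365 -0.7989 -0.9857] board now [-21.5961 -98.0665] 19.01251010202898 F [-16.834   -0.3839   9.4714] t 21.0
```

B touches, but A has swung back ~6 mm. Pressing nearer the middle (y ≈ ±76) will swing the far end less.

```bash
python3 -m creep '[[[0,-0.03,0],[0,0,0],-1],[[0,-0.05,-0.06],[0,0,0],-1],[[0,-0.05,-0.12],[0,0,0],-1],[[0.08,-0.05,-0.12],[0,0,0],-1],[[0.16,-0.05,-0.12],[0,0,0],-1],[[0.24,-0.05,-0.12],[0,0,0],-1],[[0.32,-0.05,-0.12],[0,0,0],-1],[[0.348,-0.05,-0.12],[0,0,0],-1]]'; python3 -m creep '[[[0,0,0.03],[0,0,0],-1],[[0,0,0.07],[0,0,0],-1],[[0,0,0.1],[0,0,0],-1],[[0,0,0.118],[0,0,0],-1],[[0,0.005,0.118],[0,0,0],-1],[[0,0.01,0.118],[0,0,0],-1],[[0,0.015,0.118],[0,0,0],-1],[[0,0.018,0.118],[0,0,0],-1]]';python3 go.py -22.4 76 20;python3 -c "
from fit import *
r,X=fit(capture('top'));print(r['stone'],r['board'])"
```

```text
time: 21.67
tool_pos: [535.1, -5.3, 79.4]
ee_rot: [0.722, 0.692, 0.001, 0.0]
wrist_force: [-0.1, -0.3, 0.3]
finger_gap: -0.003
gripper_force: 0.0
time: 22.33
tool_pos: [545.0, -10.1, 21.1]
ee_rot: [0.723, 0.691, 0.001, 0.001]
wrist_force: [-0.2, -0.2, 0.9]
finger_gap: 0.004
gripper_force: 0.0
shift [0.0002 0.024  0.0023] turn [ 0.0038  0.0001 -0.0087] mm [ 0.1198 11.9976  1.1666] board now [-34.4003  75.9347] 21.1428971089609 F [-0.1734 -0.1825  0.8753] t 22.3333
(array([ 605.96, -174.93]), [62.066131591796875, 78.45028686523438], np.float32(1.5410731)) (array([574.41, -87.07]), [218.1982879638672, 328.25408935546875], np.float32(-0.03901148))
```

```bash
python3 -m creep '[[[0,0.002,0.002],[0,0,0],-1],[[0,0.004,0.002],[0,0,0],-1],[[0,0.006,0.002],[0,0,0],-1],[[0,0.008,0.002],[0,0,0],-1],[[0,0.01,0.002],[0,0,0],-1],[[0,0.012,0.002],[0,0,0],-1],[[0,0.014,0.002],[0,0,0],-1],[[0,0.016,0.002],[0,0,0],-1]]'; python3 -m creep '[[[0,0.0005,0],[0,0,0],-1],[[0,0.001,0],[0,0,0],-1],[[0,0.0015,0],[0,0,0],-1],[[0,0.002,0],[0,0,0],-1],[[0,0.0025,0],[0,0,0],-1],[[0,0.003,0],[0,0,0],-1],[[0,0.0035,0],[0,0,0],-1],[[0,0.004,0],[0,0,0],-1]]'; python3 go.py -22.4 76 20
```

```text
time: 23.05
tool_pos: [552.0, -10.4, 19.1]
ee_rot: [0.723, 0.691, -0.0, -0.0]
wrist_force: [0.3, -0.1, 0.5]
finger_gap: -0.0
gripper_force: 0.0
time: 23.72
tool_pos: [554.0, -10.5, 19.1]
ee_rot: [0.723, 0.691, -0.0, 0.0]
wrist_force: [0.0, 0.2, -0.6]
finger_gap: -0.001
gripper_force: 0.0
shift [ 0.0001  0.006  -0.0018] turn [ 0.      0.     -0.0083] mm [ 0.0462  3.0127 -0.9174] board now [-25.4129  75.9669] 19.082539241214544 F [ 0.0305  0.2079 -0.6433] t 23.7167
```

```bash
python3 -m creep '[[[0,0.0004,0],[0,0,0],-1],[[0,0.0008,0],[0,0,0],-1],[[0,0.0012,0],[0,0,0],-1],[[0,0.0016,0],[0,0,0],-1],[[0,0.002,0],[0,0,0],-1],[[0,0.0024,0],[0,0,0],-1],[[0,0.0028,0],[0,0,0],-1],[[0,0.003,0],[0,0,0],-1]]'; python3 go.py -22.4 76 20
```

```text
time: 24.38
tool_pos: [555.1, -10.5, 19.0]
ee_rot: [0.723, 0.691, -0.0, -0.0]
wrist_force: [-4.6, 0.4, 2.5]
finger_gap: -0.001
gripper_force: 2.3
shift [ 0.      0.0037 -0.002 ] turn [-0.0017 -0.0001 -0.0083] mm [ 0.0048  1.8671 -0.9801] board now [-24.268   76.0034] 19.02153393425498 F [-4.6179  0.4079  2.4548] t 24.3833
```

```bash
python3 -m creep '[[[0,0.0004,0],[0,0,0],-1],[[0,0.0008,0],[0,0,0],-1],[[0,0.0012,0],[0,0,0],-1],[[0,0.0016,0],[0,0,0],-1],[[0,0.002,0],[0,0,0],-1],[[0,0.0024,0],[0,0,0],-1],[[0,0.0028,0],[0,0,0],-1],[[0,0.003,0],[0,0,0],-1]]'; python3 go.py -22.4 76 20
```

```text
time: 25.05
tool_pos: [557.0, -10.5, 19.1]
ee_rot: [0.723, 0.691, 0.0, -0.0]
wrist_force: [-4.0, 2.8, 1.6]
finger_gap: 0.001
gripper_force: 2.0
shift [-0.0001  0.     -0.0019] turn [-0.     -0.0001 -0.0083] mm [-0.032   0.0167 -0.9429] board now [-22.4166  76.0321] 19.057066863758614 F [-3.9785  2.7714  1.6246] t 25.05
```

```bash
python3 -m creep '[[[0,0.0003,0],[0,0,0],-1],[[0,0.0006,0],[0,0,0],-1],[[0,0.0009,0],[0,0,0],-1],[[0,0.0012,0],[0,0,0],-1],[[0,0.0015,0],[0,0,0],-1],[[0,0.0018,0],[0,0,0],-1],[[0,0.002,0],[0,0,0],-1],[[0,0.002,0],[0,0,0],-1]]'; python3 go.py -22.4 76 20
```

```text
time: 25.72
tool_pos: [557.7, -10.6, 19.0]
ee_rot: [0.723, 0.691, -0.0, -0.0]
wrist_force: [-5.2, 2.7, 1.9]
finger_gap: -0.001
gripper_force: 2.6
shift [ 0.0001 -0.0015 -0.002 ] turn [-0.0011  0.     -0.0085] mm [ 0.0483 -0.76   -0.9804] board now [-21.6408  75.9484] 19.01920437844204 F [-5.2211  2.6686  1.8727] t 25.7167
```

```bash
python3 -m creep '[[[0,0.0003,0],[0,0,0],-1],[[0,0.0006,0],[0,0,0],-1],[[0,0.0009,0],[0,0,0],-1],[[0,0.0012,0],[0,0,0],-1],[[0,0.0015,0],[0,0,0],-1],[[0,0.0018,0],[0,0,0],-1],[[0,0.002,0],[0,0,0],-1],[[0,0.002,0],[0,0,0],-1]]'; python3 go.py -22.4 76 20
```

```text
time: 26.38
tool_pos: [557.9, -10.6, 19.0]
ee_rot: [0.723, 0.691, -0.001, -0.001]
wrist_force: [-13.0, 2.6, 7.3]
finger_gap: -0.001
gripper_force: 6.7
shift [ 0.0001 -0.0019 -0.0019] turn [-0.0051 -0.     -0.0082] mm [ 0.0371 -0.9354 -0.964 ] board now [-21.4674  75.9589] 19.033493814060396 F [-13.0353   2.6032   7.3077] t 26.3833
```

```bash
python3 -m creep '[[[0,0.0002,0],[0,0,0],-1],[[0,0.0004,0],[0,0,0],-1],[[0,0.0006,0],[0,0,0],-1],[[0,0.0008,0],[0,0,0],-1],[[0,0.001,0],[0,0,0],-1],[[0,0.0012,0],[0,0,0],-1],[[0,0.0012,0],[0,0,0],-1],[[0,0.0012,0],[0,0,0],-1]]'; python3 go.py -22.4 76 20; python3 -c "
from fit import *
r,X=fit(capture('top'));print(r['stone'],r['board'])"
```

```text
time: 27.05
tool_pos: [558.0, -10.6, 19.0]
ee_rot: [0.723, 0.691, -0.001, -0.001]
wrist_force: [-18.1, 2.6, 11.9]
finger_gap: 0.0
gripper_force: 9.1
shift [ 0.0001 -0.002  -0.002 ] turn [-0.0078 -0.0001 -0.0083] mm [ 0.0312 -0.9946 -0.9976] board now [-21.4096  75.9646] 18.99839484620972 F [-18.1449   2.5967  11.882 ] t 27.05
(array([ 605.19, -186.82]), [40.49461364746094, 79.87420654296875], np.float32(-1.5426122)) (array([574.55, -86.28]), [218.2032470703125, 326.6952209472656], np.float32(-0.039510146))
```

Now the other end, likewise near the middle.

```bash
python3 -m creep '[[[0,-0.02,0],[0,0,0],-1],[[0,-0.04,-0.06],[0,0,0],-1],[[0,-0.04,-0.12],[0,0,0],-1],[[-0.08,-0.04,-0.12],[0,0,0],-1],[[-0.16,-0.04,-0.12],[0,0,0],-1],[[-0.24,-0.04,-0.12],[0,0,0],-1],[[-0.304,-0.04,-0.12],[0,0,0],-1],[[-0.304,-0.04,-0.12],[0,0,0],-1]]'; python3 -m creep '[[[0,0,0.03],[0,0,0],-1],[[0,0,0.07],[0,0,0],-1],[[0,0,0.1],[0,0,0],-1],[[0,0,0.117],[0,0,0],-1],[[0,0.005,0.117],[0,0,0],-1],[[0,0.01,0.117],[0,0,0],-1],[[0,0.014,0.117],[0,0,0],-1],[[0,0.017,0.117],[0,0,0],-1]]';python3 go.py -21.4 -76 20;python3 -c "
from fit import *
r,X=fit(capture('top'));print(r['stone'],r['board'])"
```

```text
time: 27.77
tool_pos: [532.8, -167.0, 79.5]
ee_rot: [0.724, 0.69, 0.0, 0.001]
wrist_force: [1.0, -0.4, 0.5]
finger_gap: 0.003
gripper_force: 0.0
time: 28.43
tool_pos: [542.2, -162.2, 21.6]
ee_rot: [0.723, 0.691, 0.0, 0.001]
wrist_force: [0.1, -0.4, -0.0]
finger_gap: 0.003
gripper_force: 0.0
shift [0.0003 0.0193 0.0033] turn [ 0.0035  0.0012 -0.008 ] mm [0.1682 9.6643 1.6599] board now [-31.0679 -76.1266] 21.64233977825567 F [ 0.1377 -0.3841 -0.0252] t 28.4333
(array([609.4 , -85.33]), [80.4720458984375, 235.37857055664062], np.float32(-0.048416365)) (array([573.98, -86.12]), [218.732177734375, 326.9815368652344], np.float32(-0.036072865))
```

```bash
python3 -m creep '[[[0,0.002,0.002],[0,0,0],-1],[[0,0.004,0.002],[0,0,0],-1],[[0,0.006,0.002],[0,0,0],-1],[[0,0.008,0.002],[0,0,0],-1],[[0,0.01,0.002],[0,0,0],-1],[[0,0.012,0.002],[0,0,0],-1],[[0,0.013,0.002],[0,0,0],-1],[[0,0.0135,0.002],[0,0,0],-1]]'; python3 go.py -21.4 -76 20;  python3 -m creep '[[[0,0.0004,0],[0,0,0],-1],[[0,0.0008,0],[0,0,0],-1],[[0,0.0012,0],[0,0,0],-1],[[0,0.0016,0],[0,0,0],-1],[[0,0.002,0],[0,0,0],-1],[[0,0.0024,0],[0,0,0],-1],[[0,0.0028,0],[0,0,0],-1],[[0,0.003,0],[0,0,0],-1]]'; python3 go.py -21.4 -76 20
```

```text
time: 29.15
tool_pos: [548.1, -162.3, 19.6]
ee_rot: [0.723, 0.691, -0.0, -0.0]
wrist_force: [-0.0, -1.1, -0.3]
finger_gap: -0.001
gripper_force: 0.0
shift [ 0.0001  0.0076 -0.0009] turn [-0.      0.     -0.0083] mm [ 0.0383  3.7884 -0.4319] board now [-25.1885 -76.0219] 19.5681014118801 F [-0.0023 -1.07   -0.2851] t 29.15
time: 29.82
tool_pos: [549.5, -162.4, 19.6]
ee_rot: [0.723, 0.691, 0.0, 0.0]
wrist_force: [0.3, -0.6, -0.6]
finger_gap: -0.004
gripper_force: 0.0
shift [ 0.0001  0.0047 -0.0008] turn [ 0.     -0.     -0.0084] mm [ 0.0418  2.3429 -0.4207] board now [-23.7431 -76.0315] 19.57924511635523 F [ 0.3131 -0.6409 -0.5739] t 29.8167
```

```bash
python3 -m creep '[[[0,0.0003,0],[0,0,0],-1],[[0,0.0006,0],[0,0,0],-1],[[0,0.0009,0],[0,0,0],-1],[[0,0.0012,0],[0,0,0],-1],[[0,0.0015,0],[0,0,0],-1],[[0,0.0018,0],[0,0,0],-1],[[0,0.002,0],[0,0,0],-1],[[0,0.002,0],[0,0,0],-1]]'; python3 go.py -21.4 -76 20
```

```text
time: 30.48
tool_pos: [550.5, -162.4, 19.6]
ee_rot: [0.723, 0.691, -0.0, -0.0]
wrist_force: [0.3, -0.2, -0.5]
finger_gap: 0.003
gripper_force: 0.0
shift [ 0.0001  0.0027 -0.0008] turn [-0.      0.     -0.0083] mm [ 0.0275  1.3558 -0.4111] board now [-22.7559 -76.0216] 19.58895121809837 F [ 0.3235 -0.1768 -0.4945] t 30.4833
```

```bash
python3 -m creep '[[[0,0.0003,0],[0,0,0],-1],[[0,0.0006,0],[0,0,0],-1],[[0,0.0009,0],[0,0,0],-1],[[0,0.0012,0],[0,0,0],-1],[[0,0.0015,0],[0,0,0],-1],[[0,0.0018,0],[0,0,0],-1],[[0,0.0021,0],[0,0,0],-1],[[0,0.0024,0],[0,0,0],-1]]'; python3 go.py -21.4 -76 20
```

```text
time: 31.15
tool_pos: [551.4, -162.5, 19.6]
ee_rot: [0.723, 0.691, -0.0, -0.0]
wrist_force: [-4.9, -0.7, 3.2]
finger_gap: -0.0
gripper_force: 2.3
shift [ 0.0001  0.0009 -0.0009] turn [-0.0016 -0.0002 -0.0084] mm [ 0.0441  0.4693 -0.436 ] board now [-21.8699 -76.042 ] 19.564405142561405 F [-4.9366 -0.7023  3.1972] t 31.15
```

```bash
python3 -m creep '[[[0,0.0002,0],[0,0,0],-1],[[0,0.0004,0],[0,0,0],-1],[[0,0.0006,0],[0,0,0],-1],[[0,0.0008,0],[0,0,0],-1],[[0,0.001,0],[0,0,0],-1],[[0,0.0012,0],[0,0,0],-1],[[0,0.0014,0],[0,0,0],-1],[[0,0.0016,0],[0,0,0],-1]]'; python3 go.py -21.4 -76 20
```

```text
time: 31.82
tool_pos: [551.8, -162.6, 19.5]
ee_rot: [0.723, 0.691, -0.001, -0.001]
wrist_force: [-10.6, -0.3, 5.6]
finger_gap: -0.0
gripper_force: 5.3
shift [ 0.0002  0.0002 -0.001 ] turn [-0.0035 -0.0005 -0.0086] mm [ 0.0919  0.0811 -0.4764] board now [-21.4824 -76.0914] 19.52374595471446 F [-10.5641  -0.3388   5.5831] t 31.8167
```

```bash
python3 -m creep '[[[0,0.0002,0],[0,0,0],-1],[[0,0.0004,0],[0,0,0],-1],[[0,0.0006,0],[0,0,0],-1],[[0,0.0008,0],[0,0,0],-1],[[0,0.001,0],[0,0,0],-1],[[0,0.0012,0],[0,0,0],-1],[[0,0.0013,0],[0,0,0],-1],[[0,0.0013,0],[0,0,0],-1]]'; python3 go.py -21.4 -76 20; python3 -m creep '[[[0,-0.01,0],[0,0,0],-1],[[0,-0.03,-0.06],[0,0,0],-1],[[0,-0.03,-0.12],[0,0,0],-1],[[0.08,-0.03,-0.12],[0,0,0],-1],[[0.16,-0.03,-0.12],[0,0,0],-1],[[0.24,-0.03,-0.12],[0,0,0],-1],[[0.304,-0.03,-0.12],[0,0,0],-1],[[0.304,-0.03,-0.12],[0,0,0],-1]]'; python3 -c "
from fit import *
r,X=fit(capture('top'));print(r['stone'],r['board'])"; python3 -m creep '[[[0,0,0.03],[0,0,0],-1],[[0,0,0.07],[0,0,0],-1],[[0,0,0.1],[0,0,0],-1],[[0,0,0.118],[0,0,0],-1],[[0,0.004,0.118],[0,0,0],-1],[[0,0.008,0.118],[0,0,0],-1],[[0,0.012,0.118],[0,0,0],-1],[[0,0.016,0.118],[0,0,0],-1]]';python3 go.py -21.4 76 20
```

```text
time: 32.48
tool_pos: [551.8, -162.5, 19.5]
ee_rot: [0.723, 0.691, -0.001, -0.001]
wrist_force: [-16.6, -0.2, 9.3]
finger_gap: -0.006
gripper_force: 7.8
shift [ 0.0001  0.     -0.001 ] turn [-0.0063 -0.0009 -0.0084] mm [ 0.0632  0.0013 -0.487 ] board now [-21.4032 -76.063 ] 19.513004858606468 F [-16.6405  -0.2072   9.2774] t 32.4833
time: 33.15
tool_pos: [545.2, -5.2, 79.8]
ee_rot: [0.721, 0.693, 0.001, 0.0]
wrist_force: [0.2, -0.6, 0.2]
finger_gap: 0.002
gripper_force: 0.0
(array([625.73,  17.6 ]), [28.207515716552734, 55.70539474487305], np.float32(1.5184683)) (array([575.99, -86.53]), [220.4303741455078, 327.55126953125], np.float32(-0.037377242))
time: 33.87
tool_pos: [553.8, -10.6, 21.6]
ee_rot: [0.723, 0.691, 0.001, 0.001]
wrist_force: [0.5, -0.1, 0.2]
finger_gap: -0.0
gripper_force: 0.0
shift [0.0005 0.0083 0.0032] turn [ 0.0034  0.0001 -0.0088] mm [0.2364 4.1668 1.5992] board now [-25.5706  75.7828] 21.591941004054625 F [ 0.4519 -0.1068  0.2498] t 33.8667
```

```bash
python3 -m creep '[[[0,0.001,0.001],[0,0,0],-1],[[0,0.002,0.002],[0,0,0],-1],[[0,0.003,0.003],[0,0,0],-1],[[0,0.004,0.003],[0,0,0],-1],[[0,0.0045,0.003],[0,0,0],-1],[[0,0.005,0.003],[0,0,0],-1],[[0,0.0055,0.003],[0,0,0],-1],[[0,0.006,0.003],[0,0,0],-1]]'; python3 go.py -21.4 76 20;  python3 -m creep '[[[0,0.0003,0],[0,0,0],-1],[[0,0.0006,0],[0,0,0],-1],[[0,0.0009,0],[0,0,0],-1],[[0,0.0012,0],[0,0,0],-1],[[0,0.0015,0],[0,0,0],-1],[[0,0.0018,0],[0,0,0],-1],[[0,0.0021,0],[0,0,0],-1],[[0,0.0024,0],[0,0,0],-1]]'; python3 go.py -21.4 76 20
```

```text
time: 34.53
tool_pos: [555.9, -10.5, 19.1]
ee_rot: [0.723, 0.691, -0.0, -0.0]
wrist_force: [0.8, -0.4, 0.0]
finger_gap: 0.003
gripper_force: 0.0
shift [ 0.      0.0041 -0.0018] turn [-0.0001  0.     -0.0083] mm [ 0.0205  2.0559 -0.9236] board now [-23.4561  75.9884] 19.076555647569776 F [ 0.7598 -0.3856  0.0076] t 34.5333
time: 35.2
tool_pos: [557.2, -10.6, 19.1]
ee_rot: [0.723, 0.691, -0.0, 0.0]
wrist_force: [0.5, -0.3, 0.5]
finger_gap: 0.003
gripper_force: 0.0
shift [ 0.0001  0.0017 -0.0018] turn [ 0.0001  0.0001 -0.0083] mm [ 0.0663  0.8264 -0.903 ] board now [-22.2266  75.9373] 19.096928431815993 F [ 0.4596 -0.2697  0.487 ] t 35.2
```

```bash
python3 -m creep '[[[0,0.0003,0],[0,0,0],-1],[[0,0.0006,0],[0,0,0],-1],[[0,0.0009,0],[0,0,0],-1],[[0,0.0012,0],[0,0,0],-1],[[0,0.0015,0],[0,0,0],-1],[[0,0.0018,0],[0,0,0],-1],[[0,0.0021,0],[0,0,0],-1],[[0,0.0024,0],[0,0,0],-1]]'; python3 go.py -21.4 76 20
```

```text
time: 35.87
tool_pos: [557.9, -10.6, 19.0]
ee_rot: [0.723, 0.691, -0.0, -0.0]
wrist_force: [-6.9, 1.1, 4.9]
finger_gap: 0.002
gripper_force: 3.6
shift [ 0.      0.0002 -0.002 ] turn [-0.0024 -0.0001 -0.0083] mm [ 0.014   0.1056 -0.9817] board now [-21.5069  75.9865] 19.018478423971533 F [-6.8707  1.1248  4.8554] t 35.8667
```

```bash
python3 -m creep '[[[0,0.0002,0],[0,0,0],-1],[[0,0.0004,0],[0,0,0],-1],[[0,0.0006,0],[0,0,0],-1],[[0,0.0008,0],[0,0,0],-1],[[0,0.001,0],[0,0,0],-1],[[0,0.0012,0],[0,0,0],-1],[[0,0.0012,0],[0,0,0],-1],[[0,0.0012,0],[0,0,0],-1]]'; python3 go.py -21.4 76 20
```

```text
time: 36.53
tool_pos: [557.9, -10.6, 19.0]
ee_rot: [0.723, 0.691, -0.001, -0.001]
wrist_force: [-10.3, -0.5, 7.9]
finger_gap: -0.001
gripper_force: 5.7
shift [ 0.      0.0001 -0.002 ] turn [-0.0051  0.     -0.0082] mm [ 0.0225  0.0724 -1.0059] board now [-21.4752  75.9778] 18.99434655785509 F [-10.3426  -0.4502   7.8633] t 36.5333
```

Both ends meet solid resistance at the same board x (−21.4/−21.5): the stone is flush. Now the lever: move to the +y side of the knob.

```bash
python3 -m creep '[[[0,-0.02,0],[0,0,0],-1],[[0.01,-0.04,-0.06],[0,0,0],-1],[[0.03,-0.08,-0.12],[0,0,0],-1],[[0.036,-0.15,-0.12],[0,0,0],-1],[[0.036,-0.196,-0.12],[0,0,0],-1],[[0.036,-0.196,-0.1],[0,0,0],-1],[[0.036,-0.196,-0.074],[0,0,0],-1],[[0.036,-0.196,-0.074],[0,0,0],-1]]'; python3 go.py -119 90 56; python3 -c "
from fit import *
r,X=fit(capture('top'));print(r)
c=capture('wrist'); cv2.imwrite('pics/w3.png',c['pixels'])"
```

```text
time: 37.2
tool_pos: [461.3, 11.7, 54.6]
ee_rot: [0.723, 0.691, -0.001, -0.001]
wrist_force: [0.2, -0.2, -0.7]
finger_gap: 0.002
gripper_force: 0.0
shift [-0.0087 -0.0002 -0.0029] turn [-0.003  -0.     -0.0085] mm [-4.3558 -0.1198 -1.427 ] board now [-118.863    94.3552] 54.57288562192114 F [ 0.2424 -0.1525 -0.6857] t 37.2
  return _methods._mean(a, axis=axis, dtype=dtype,
  ret = um.true_divide(
Traceback (most recent call last):
  File "fit.py", line 19, in fit
    r["knob"]=(np.median(X[red],0),X[red].max(0),red.sum())
                                   ~~~~~~~~~~^^^
ValueError: zero-size array to reduction operation maximum which has no identity
```

```bash
python3 -m creep '[[[-0.02,0,0],[0,0,0],-1],[[-0.038,0,0],[0,0,0],-1],[[-0.045,-0.008,0],[0,0,0],-1],[[-0.053,-0.016,0],[0,0,0],-1],[[-0.06,-0.022,0],[0,0,0],-1],[[-0.068,-0.028,0],[0,0,0],-1],[[-0.078,-0.034,0],[0,0,0],-1],[[-0.087,-0.04,0],[0,0,0],-1]]'; python3 go.py -139 51 56; python3 -c "
from fit import *
c=capture('wrist'); cv2.imwrite('pics/w3.png',c['pixels'])"
```

```text
time: 37.92
tool_pos: [437.7, -30.1, 55.6]
ee_rot: [0.723, 0.691, -0.001, -0.003]
wrist_force: [-13.9, 18.3, 4.3]
finger_gap: -0.006
gripper_force: 9.3
shift [-0.0013  0.0036 -0.0008] turn [-0.0107 -0.0056 -0.0093] mm [-0.6632  1.7945 -0.4147] board now [-140.7935   51.6732] 55.59730867707561 F [-13.9439  18.2695   4.2955] t 37.9167
```

View pics/w3.png

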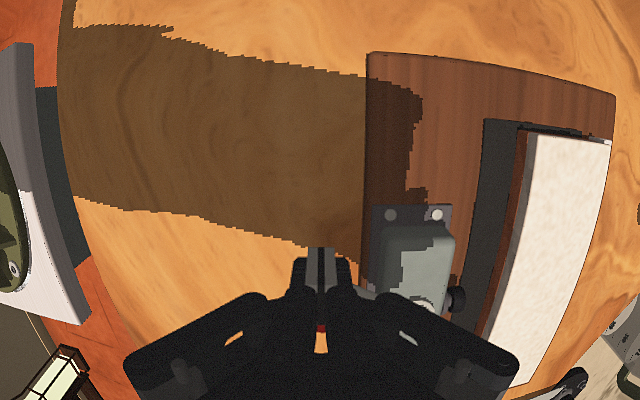

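Wrist view: finger past (320,250) with a bit of red knob behind the gap at (320,328); the plunger nose has begun to come out at (455,298). The knob is following; I carry on round the arc.

```bash
python3 -m creep '[[[-0.012,0.002,0],[0,0,0],-1],[[-0.024,0,0],[0,0,0],-1],[[-0.036,-0.003,0],[0,0,0],-1],[[-0.048,-0.006,0],[0,0,0],-1],[[-0.06,-0.007,0],[0,0,0],-1],[[-0.072,-0.007,0],[0,0,0],-1],[[-0.084,-0.006,0],[0,0,0],-1],[[-0.084,-0.006,0],[0,0,0],-1]]'; python3 go.py -143 10 56
```

```text
time: 38.63
tool_pos: [434.6, -73.8, 56.1]
ee_rot: [0.723, 0.691, -0.0, -0.001]
wrist_force: [-0.0, 1.0, -1.1]
finger_gap: 0.003
gripper_force: 0.4
shift [ 0.0043 -0.0017  0.0003] turn [-0.0023 -0.0012 -0.0106] mm [ 2.1629 -0.842   0.1445] board now [-142.1699    7.8324] 56.14204044930625 F [-0.0134  0.9821 -1.084 ] t 38.6333
```

```bash
python3 -c "
from fit import *
from go import B
for n in ('top','side'):
    c=capture(n); X=allxyz(c); px=c['pixels'].astype(int)
    red=(px[...,2]>120)&(px[...,1]<70)&(px[...,0]<70)&(X[...,0]>400)&(X[...,0]<530)&(X[...,1]>-180)&(X[...,1]<20)&(X[...,2]>50)
    print(n,red.sum(), [B(*p[:2]).round(0).tolist()+[round(p[2])] for p in X[red][::4]])
c=capture('side')
cv2.imwrite('pics/s2.png',cv2.resize(c['pixels'][120:220,290:430],None,fx=5,fy=5))
"
```

```text
top 0 []
side 0 []
```

View pics/s2.png

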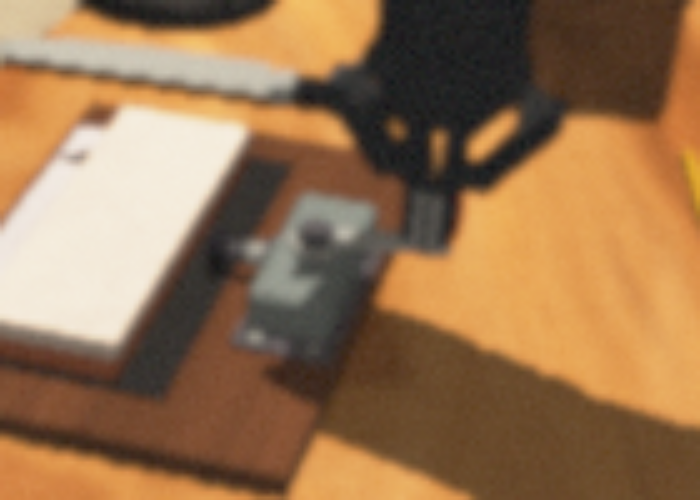

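The side view shows the lever now pointing straight away from the rail (hub (315,235), arm hidden behind the finger at (425,220)) and the nose about half out at (225,255). I carry on.

```bash
python3 -m creep '[[[-0.012,0,0],[0,0,0],-1],[[-0.024,0,0],[0,0,0],-1],[[-0.036,0.002,0],[0,0,0],-1],[[-0.047,0.007,0],[0,0,0],-1],[[-0.057,0.013,0],[0,0,0],-1],[[-0.067,0.019,0],[0,0,0],-1],[[-0.076,0.026,0],[0,0,0],-1],[[-0.084,0.034,0],[0,0,0],-1]]'; python3 go.py -125 -34 56
```

```text
time: 39.45
tool_pos: [450.0, -115.0, 56.3]
ee_rot: [0.723, 0.691, 0.0, -0.001]
wrist_force: [-4.1, 13.1, 6.2]
finger_gap: -0.0
gripper_force: 6.2
shift [-0.0027  0.0002  0.0006] turn [-0.0017 -0.0032 -0.0082] mm [-1.3468  0.0785  0.2802] board now [-125.0725  -32.6534] 56.28248075228791 F [-4.0735 13.0563  6.166 ] t 39.45
```

```bash
python3 -m creep '[[[-0.004,0.005,0],[0,0,0],-1],[[-0.008,0.01,0],[0,0,0],-1],[[-0.011,0.014,0],[0,0,0],-1],[[-0.013,0.016,0],[0,0,0],-1],[[-0.015,0.018,0],[0,0,0],-1],[[-0.017,0.02,0],[0,0,0],-1],[[-0.018,0.022,0],[0,0,0],-1],[[-0.018,0.022,0],[0,0,0],-1]]'; python3 go.py -125 -34 56
```

```text
time: 40.12
tool_pos: [456.0, -118.4, 54.5]
ee_rot: [0.723, 0.691, -0.001, -0.009]
wrist_force: [-28.4, 62.6, 23.7]
finger_gap: -0.0
gripper_force: 31.7
shift [ 0.0037 -0.0121 -0.0029] turn [-0.0275 -0.023  -0.0078] mm [ 1.8517 -6.0425 -1.4256] board now [-118.9864  -35.8586] 54.465336530108736 F [-28.3737  62.591   23.6936] t 40.1167
```

Hard against the stop. Back off, rise and look.

```bash
python3 -m creep '[[[0.015,-0.015,0],[0,0,0],-1],[[0.03,-0.03,0],[0,0,0],-1],[[0.05,-0.06,0],[0,0,0],-1],[[0.06,-0.08,-0.06],[0,0,0],-1],[[0.1,-0.12,-0.14],[0,0,0],-1],[[0.16,-0.18,-0.2],[0,0,0],-1],[[0.22,-0.22,-0.28],[0,0,0],-1],[[0.3,-0.22,-0.3],[0,0,0],-1]]'; python3 -c "
from fit import *
from go import B
c=capture('top'); r,X=fit(c); print(r, B(*r['knob'][0][:2]))
cv2.imwrite('pics/top2.png',cv2.resize(c['pixels'][100:270,330:530],None,fx=3.5,fy=3.5,interpolation=cv2.INTER_CUBIC))"
```

```text
time: 40.78
tool_pos: [359.8, 9.0, 197.5]
ee_rot: [0.723, 0.69, 0.001, 0.001]
wrist_force: [1.1, -0.4, 0.2]
finger_gap: 0.004
gripper_force: 0.0
{'board': (array([575.9163, -87.1437]), [222.38742065429688, 328.3564453125], np.float32(-0.041879844)), 'stone': (array([609.1669, -87.1204]), [80.1622085571289, 239.2619171142578], np.float32(-0.048906412)), 'knob': (array([ 455.9185, -138.091 ,   83.2186]), array([480.3463,  55.3394,  87.2129]), np.int64(52))} [-118.2359  -55.5117]
```

View pics/top2.png

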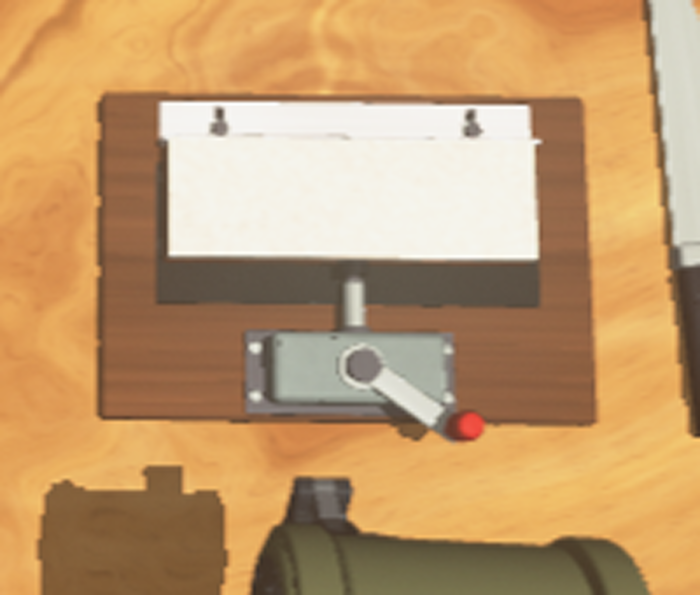

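The picture shows the lever over to the −y side, with the red knob at crop (465,425), which is 54.8° past the line (closed). The nose is on the stone at (352,268) and the stone's back edge is on the rail. I'll make one finer check of stone angle against rail angle before handing in.

Run:
```python
from fit import *
Y=[];S=[];F=[]
for i in range(4):
    c=capture("top"); X=allxyz(c); px=c["pixels"].astype(float); g=px.mean(-1)
    # sub-pixel rows of stone front edge (bright->dark) per column
    def edge(col,r0,r1):
        d=-np.diff(g[r0:r1,col]); d=np.clip(d,0,None); k=d.argmax(); w=slice(max(k-2,0),k+3)
        return r0+.5+(np.arange(len(d))[w]*d[w]).sum()/d[w].sum()
    cols=[u for u in range(382,481) if not 422<=u<=440]
    for tag,z,r0,r1,cc in (("stone front",43,160,182,cols),("board front",16,205,228,[u for u in range(365,495) if not 395<=u<=470])):
        W=np.array(c["world_from_camera"]); P=[]
        for u in cc:
            v=edge(u,r0,r1); ray=W[:3,:3]@[(u-c["cx"])/c["fx"],-(v-c["cy"])/c["fy"],-1]; t=(z-W[2,3])/ray[2]; P.append(W[:3,3]+t*ray)
        P=np.array(P); vx,vy,x0,y0=cv2.fitLine(P[:,:2].astype(np.float32),cv2.DIST_HUBER,0,.01,.01).ravel(); print(tag,vx/vy,x0,y0)
```

```text
stone front 0.043844584 568.39557 -92.43504
board front 0.038502827 470.0742 -16.566498
stone front 0.043962352 568.39355 -92.43484
board front 0.038881283 469.11322 -42.14927
stone front 0.04398875 568.39294 -92.434784
board front 0.03825486 469.16678 -42.15338
stone front 0.04390299 568.3986 -92.4352
board front 0.03846474 468.37668 -61.748844
```

```bash
python3 -c "
from plant import close_job;print(close_job())"
```

```text
the job is handed in; nothing more can be done
None
```

The job is handed in at about 41 s: both ends of the stone were felt solid against the rail at the same depth, pressed with at most about 18 N as read, the lever is fully over, the arm is clear and the mug was not touched; the last camera check put the stone within about 0.005 rad of the rail and board, roughly that check's own error.

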